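# Unhook the bottle from the pegboard keyhole

## Robot

A 6-joint arm with a two-finger parallel gripper is mounted at the origin on the work surface. World frame = base frame: x ahead of the robot, y to its left, z up, the work surface at z = 0. Lengths are in m, angles in rad, forces in N, time in s.
With the tool pointing down it reaches from about 0.35 to 0.975 m from the base axis. Payload 7.1 kg.
Tool frame: the origin (TCP) lies on the front face of the gripper's body, between the roots of the fingers; the fingertips stand 80 mm ahead of it and the grasp point (between the pads) lies 61 mm ahead of it; z points along the fingers, y is the line along which they close (so a half turn about z gives the same grasp; the last joint's range is limited). The gripper opens to 88 mm and grips with 3 to 60 N. Pads are 20 mm wide; open, the fingers measure 115 mm over their backs; the gripper's body (75 mm by 178 mm) begins 61 mm behind the grasp point.
Start: joints at [1.25, 0.423, 1.63, -0, 1.089, -0.019], TCP at [0.186, 0.597, 0.303] pointing down, gripper open.
Joint ranges: [-3, 3], [-0.9, 2.11], [0.09, 2.58], [-1.31, 4.45], [0.11, 2.69], [-2.54, 2.54]. Speed limits (rad/s): [2.39, 2.39, 3.01, 3.14, 3.14, 3.14].

## Interface

Orientations are given as a unit quaternion [w, x, y, z].
In Python, from bench import r, effector, solve_ik, grab_frame, camera_model, order gives the robot as it stands. Calls block until the motion is done:
- r.move_to(position, orientation): joint-space move of the TCP to a pose.
- r.move_linear(position, rot=None, feed=0.15, stop_force=None): straight line of the TCP; rot=None keeps the orientation; feed is the mean speed in m/s. With stop_force (N) it stops when the force on the tool has changed by that much, and returns True; else False.
- r.movej(angles): joint-space move.
- effector.ungrasp() and effector.clamp(grip_force=None): open the fingers fully, or close them until they stop; grip_force is the grip in N (None keeps the last).
- r.sleep(seconds).
- solve_ik(position, orientation): joint angles nearest the present ones, or None.
- grab_frame(name): name is "side" or "top" or "wrist"; returns the picture (420x560x3 uint8, red, green, blue); there is no depth.
- camera_model(name): a dict with "K" (3x3 intrinsics, pixels), "rvec" (rotation vector, rad) and "tvec" (3), from world to camera coordinates, as OpenCV has them. Camera axes: x right, y down, z forward; pixel columns grow to the right and rows downward; lengths in m; the calibration is good to about 2 mm. The wrist camera is an equidistant fisheye: a pixel r from the principal point sees the ray r / f radians off the axis. A picture is of the moment at which its call begins: read the wrist's pose just before it. camera_model takes no time and is no camera call; for the wrist camera it gives the pose at the moment of the call.
A pose or a line that the arm cannot do raises r.PlanningError and nothing moves.
- order.finish_job(): hands the job in; it is judged then, once.
Readings, each from a call of its own:
- r.get_t(): time.
- r.get_qpos(): joint angles.
- r.get_dq(): joint speeds.
- r.get_tau(): joint torques, N m.
- r.get_position(): TCP position.
- r.get_eef_rot(): TCP orientation.
- r.get_contact_force(): force on the tool from outside, world axes, zero at the start.
- r.get_moment(): the same for the moment, N m.
- r.get_width(): opening from 0.0 (shut) to 1.0 (fully open).
- r.get_grasp_force(): force on a finger pad.
Only numpy, scipy, OpenCV 4.12 (cv2) and the standard library are available. Lean on these libraries where they do the work, as an engineer would, in place of code of your own. Each camera call takes 0.05 s, during which the arm holds its last target. There are 200 camera calls.

## Task

The aluminium bottle with the round twist cap hangs by its neck in one of the two keyhole slots of the level pegboard panel. Slide it along its slot to the wide end, lift it straight up and out, and stand it upright on the round cork coaster on the plastic shelf, wholly on the coaster. Leave the ball pump with the T-handle hanging where it is.

Things in the scene. Friction and masses are not known exactly. Their poses are not given: they have to be found in the camera images.
- bottle: Aluminium bottle, 141 mm tall, 0.16 kg. Origin: centre of its underside; z up, yaw means nothing. Body 56 mm wide up to 75 mm, cone up to 95, neck 22 mm wide up to 115, then a black round cap 38 mm wide. Hangs by the cap's underside on the panel, neck in the slot, within 15 mm of the narrow end; can be raised 10 mm there.
- panel: Level pegboard panel on legs, 260 (x) by 330 (y) mm. Origin: on the table under its centre; top face at z = 140 mm, 8 mm thick. Slot 1 at y = +85 mm: narrow end x = -45, centre of wide end x = +45. Slot 2 at y = -85: narrow end x = +45, wide end x = -45. Slots 28 mm wide, wide ends 76 mm across. Bottle in either slot. Loose bails 12 mm thick lie near x = +-108.
- pump: Grey ball pump hung in the other slot, to be left there. Origin: centre of its underside, z up; 149 mm tall, barrel 40 mm across. Above the panel it shows a collar 40 mm across and a black T-handle 90 mm long (its y), 18 mm thick, its top 34 mm above the panel.
- coaster: Round cork coaster, 90 mm across, 4 mm thick, fixed in the centre of one of the four square bays (125 mm wide) of the low shelf unit's top tray. Origin: centre of its underside, on the bay's floor, 100 mm above the table. Bay walls rise 25 mm above the floor. The other bays hold a ball each, up to 72 mm across.
Things that resemble listed ones, but are neither listed nor needed, are in the scene too. Of the things shaped like the bottle, the aluminium one is meant.

How it is judged:
By the outcome, as a careful person would: the job done as asked, in the order asked, and still so for the second after the job is handed in, with the robot touching nothing.
It also fails if it takes over 48 s, if anything falls off the work surface, if the arm or the gripper's body presses on something with over 40 N, if the wrist force passes 120 N, or if a joint passes its speed limit or range.

## Working session

There is one attempt and no reset: what is moved stays moved. The work goes in short steps, each a Python script; the robot and the scene stay as the last script left them, time stands still between calls to the robot, and variables do not carry over. Pictures are saved under pics/ and viewed, at most 10 in all, crops included, and the job is handed in when it is done.

```bash
ls; mkdir -p pics; python3 - <<'E'
from bench import *
import cv2,numpy as np
for n in("side","top","wrist"):
    f=grab_frame(n); cv2.imwrite(f"pics/{n}0.png",f[:,:,::-1])
    m=camera_model(n); print(n,{k:np.round(v,4).tolist() for k,v in m.items() if hasattr(v,'__len__') and not isinstance(v,str)})
print(r.get_t())
E
```

```text
pics
side {'K': [[402.291, 0.0, 272.5782], [0.0, 402.291, 210.1529], [0.0, 0.0, 1.0]], 'rvec': [1.2089, 2.721, -0.4411], 'tvec': [0.4308, -0.373, 1.2004]}
top {'K': [[493.6364, 0.0, 279.0178], [0.0, 493.6364, 205.4586], [0.0, 0.0, 1.0]], 'rvec': [2.1814, -2.2312, 0.0801], 'tvec': [-0.0183, 0.6176, 1.1965]}
wrist {'K': [[325.1923, 0.0, 278.9358], [0.0, 325.1923, 209.2952], [0.0, 0.0, 1.0]], 'rvec': [-2.3334, -1.7184, -0.2495], 'tvec': [-0.6235, -0.0357, 0.3901]}
0.15
```

View pics/top0.png

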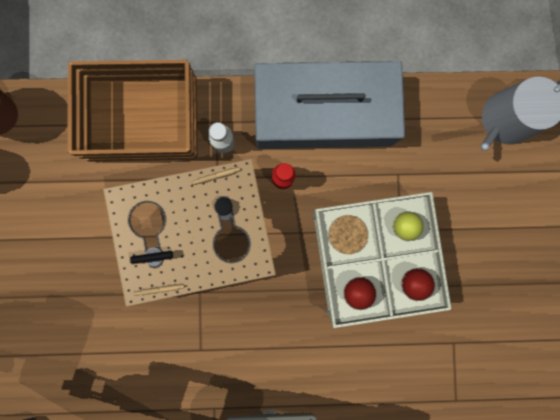

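View pics/side0.png

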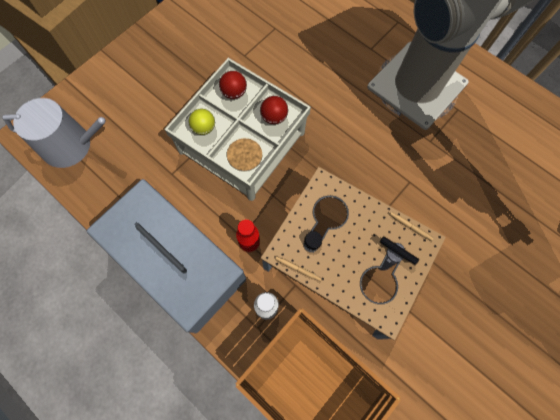

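Top view: the bottle's black round cap hangs in the slot at about (224,207), with its wide end at (232,243). The pump's T-handle is at (152,257) and the coaster at (348,234). Lookalikes are the red bottle at (284,176) and the white-capped bottle at (220,135), both standing on the table. I choose the hung one at (224,207) and will check it in a crop.

```bash
cat > h.py <<'E'
from bench import *
import cv2,numpy as np
def ray(name,uv,m=None):
    m=m or camera_model(name); K=np.array(m["K"]); R=cv2.Rodrigues(np.array(m["rvec"],float))[0]; t=np.array(m["tvec"],float)
    x=(uv[0]-K[0,2])/K[0,0]; y=(uv[1]-K[1,2])/K[1,1]
    if name=="wrist":
        a=np.hypot(x,y); s=np.sin(a)/max(a,1e-9); d=np.array([x*s,y*s,np.cos(a)])
    else: d=np.array([x,y,1.])
    return -R.T@t, R.T@d
def onplane(name,uv,z,m=None):
    c,d=ray(name,uv,m); return (c+d*(z-c[2])/d[2])[:2]
E
python3 - <<'E'
from h import *
f=cv2.imread("pics/top0.png"); h=cv2.cvtColor(f,cv2.COLOR_BGR2HSV)
big=cv2.resize(f[150:310,90:460],None,fx=2.1,fy=2.1,interpolation=cv2.INTER_CUBIC)
# panel mask: sample colours
for p in[(190,200),(120,200),(190,270),(60,250),(300,330),(224,205),(224,214),(232,243),(348,234)]: print(p,h[p[1],p[0]])
s=h[190:195,170:180].reshape(-1,3).astype(int); md=np.median(s,0)
d=np.abs(h.astype(int)-md); m=((d[...,0]<5)&(d[...,1]<30)&(d[...,2]<35)).astype(np.uint8)*255
m[:,:95]=0;m[:,285:]=0;m[:150]=0;m[315:]=0
m=cv2.morphologyEx(m,cv2.MORPH_CLOSE,np.ones((5,5)));m=cv2.morphologyEx(m,cv2.MORPH_OPEN,np.ones((5,5)))
c=max(cv2.findContours(m,0,2)[0],key=cv2.contourArea); rr=cv2.minAreaRect(c);bx=cv2.boxPoints(rr);print(rr)
P=np.array([onplane("top",b,.14) for b in bx]);print(P.round(4),P.mean(0),[np.linalg.norm(P[i]-P[i-1]).round(4) for i in range(4)])
mb=cv2.resize(cv2.cvtColor(m,cv2.COLOR_GRAY2BGR)[150:310,90:300],None,fx=1.5,fy=1.5)
big=np.vstack([big,np.zeros((245,big.shape[1],3),np.uint8)]);big[340:340+mb.shape[0],:mb.shape[1]]=mb
print(onplane("top",(224,205),.166),onplane("top",(232,243),.14),onplane("top",(348,234),.104))
cv2.imwrite("pics/c1.png",big)
E
```

```text
(190, 200) [ 17  90 179]
(120, 200) [ 18  83 185]
(190, 270) [ 17  90 179]
(60, 250) [ 15 128 138]
(300, 330) [ 15 128 135]
(224, 205) [105  15  35]
(224, 214) [110  21  36]
(232, 243) [ 14 138  50]
(348, 234) [ 17 119 163]
((188.46353149414062, 232.01123046875), (120.40815734863281, 153.6011505126953), 78.60467529296875)
[[ 0.6573  0.3592]
 [ 0.7176  0.0283]
 [ 0.4567 -0.0185]
 [ 0.3995  0.3093]] [0.55778408 0.1695685 ] [np.float64(0.2625), np.float64(0.3364), np.float64(0.265), np.float64(0.3327)]
[0.61303664 0.08926054] [0.53068141 0.07553388] [ 0.5440516  -0.18580639]
```

View pics/c1.png

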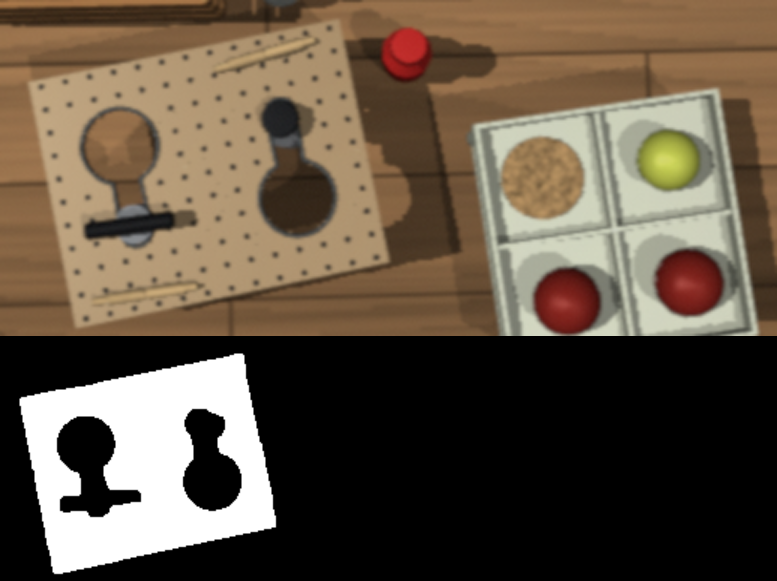

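The crop shows a round black cap with an aluminium neck in the slot, so it is the bottle. I move above it and check from the wrist camera.

```bash
cat >> h.py <<'E'
from scipy.spatial.transform import Rotation as Ro
def quat(yaw,s=1):
    y=np.array([-np.sin(yaw),np.cos(yaw),0])*s; z=np.array([0,0,-1.]); 
    q=Ro.from_matrix(np.c_[np.cross(y,z),y,z]).as_quat(); return [float(v) for v in np.roll(q,1)]
E
python3 - <<'E'
from h import *
for s in(1,-1): print(s,solve_ik([.613,.089,.34],quat(.178,s)),solve_ik([.544,-.186,.4],quat(.178,s)))
q=min([quat(.178,s) for s in(1,-1)],key=lambda q:abs(np.array(solve_ik([.6,.086,.34],q))[5]))
r.move_to([.6,.086,.33],q); print(q,r.get_position(),r.get_t())
m=camera_model("wrist"); f=grab_frame("wrist")[:,:,::-1]; cv2.imwrite("pics/w1.png",f)
np.save("m1.npy",m,allow_pickle=True)
E
```

```text
1 [ 1.24967675e-01  3.76161830e-01  1.60977160e+00 -4.44089210e-16
  1.15565922e+00 -1.62382865e+00] [-3.50151214e-01  2.51216292e-01  1.64436148e+00 -4.44089210e-16
  1.24601488e+00 -2.09894754e+00]
-1 [ 1.24967675e-01  3.76161830e-01  1.60977160e+00 -4.44089210e-16
  1.15565922e+00  1.51776400e+00] [-3.50151214e-01  2.51216292e-01  1.64436148e+00 -4.44089210e-16
  1.24601488e+00  1.04264511e+00]
[-0.0, 0.9960421135698875, 0.08888255169172031, 0.0] [0.59987284 0.08672575 0.32995818] 2.4917
```

View pics/w1.png

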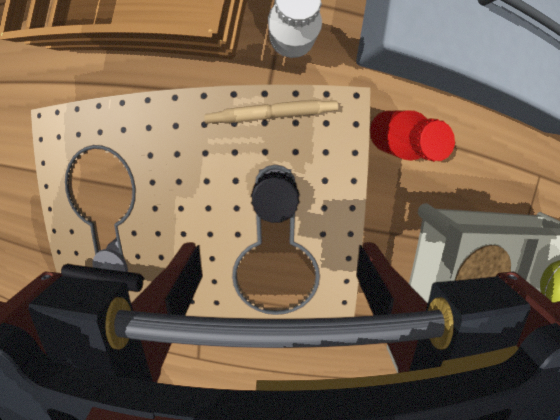

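The wrist view shows the cap at about (275,196), the slot running straight down the picture, and the wide hole at about (276,276). I compute positions from these.

```bash
python3 - <<'E'
from h import *
m=np.load("m1.npy",allow_pickle=True).item(); f=cv2.imread("pics/w1.png"); hsv=cv2.cvtColor(f,cv2.COLOR_BGR2HSV)
print("cam",ray("wrist",(279,209),m))
# cap: dark
d=((hsv[...,2]<60)).astype(np.uint8)*255; d[:,:235]=0;d[:,310:]=0;d[:160]=0;d[228:]=0
d=cv2.morphologyEx(d,cv2.MORPH_OPEN,np.ones((5,5)))
c=max(cv2.findContours(d,0,2)[0],key=cv2.contourArea); print("cap bbox",cv2.boundingRect(c),cv2.minEnclosingCircle(c))
x,y,w,h=cv2.boundingRect(c)
for v in(y+h/2-2,y+h/2,y+h/2+3): print(onplane("wrist",(x+w/2,v),.166,m))
# panel colour and hole edge, rectified to z=.14 and z=.166
yaw=.178; ex=np.array([np.cos(yaw),np.sin(yaw)]);ey=np.array([-ex[1],ex[0]]); o=np.array([.5578,.1696])
K=np.array(m["K"]);R=cv2.Rodrigues(np.array(m["rvec"],float))[0];t=np.array(m["tvec"],float)
def rect(z,X,Y):
    P=o+X[...,None]*ex+Y[...,None]*ey; P=np.dstack([P,np.full(X.shape,z)])@R.T+t
    rr=np.hypot(P[...,0],P[...,1]);a=np.arctan2(rr,P[...,2])/rr
    return cv2.remap(f,(K[0,0]*a*P[...,0]+K[0,2]).astype(np.float32),(K[1,1]*a*P[...,1]+K[1,2]).astype(np.float32),cv2.INTER_LINEAR)
# 0.4 mm/px ; rows: panel x from +.11 down to -.10; cols: y from -.02 to -.15
X,Y=np.meshgrid(np.arange(.13,-.11,-.0005),np.arange(.0,-.18,-.0005),indexing='ij')
out=np.hstack([rect(.14,X,Y),rect(.166,X,Y)])
for k in(0,1):   # overlay nominal
    for xx,rad in((.045,14),(-.045,38)): cv2.circle(out,(170+k*360,int((.13-xx)/.0005)),rad*2,(0,255,0),1)
cv2.imwrite("pics/rect.png",out)
E
```

```text
cam (array([0.67736846, 0.09941874, 0.41152472]), array([-0.27848425, -0.05046656, -0.95911399]))
cap bbox (253, 172, 45, 51) ((276.0, 196.0), 26.925922393798828)
[0.61636794 0.09113814]
[0.61478573 0.09085509]
[0.61240295 0.09042894]
```

View pics/rect.png

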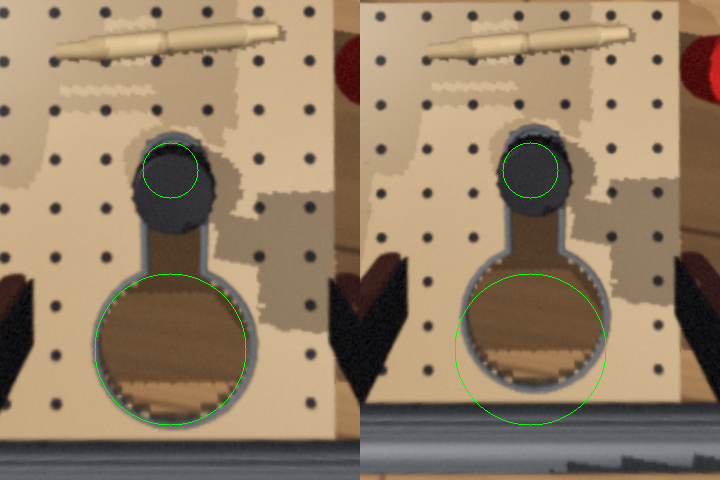

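```bash
python3 - <<'E'
from h import *
f=cv2.imread("pics/top0.png"); h=cv2.cvtColor(f,cv2.COLOR_BGR2HSV)
m=cv2.inRange(h,(8,70,60),(25,255,255)); k=np.zeros_like(m); k[208:262,322:376]=255; m=cv2.morphologyEx(m&k,cv2.MORPH_OPEN,np.ones((5,5)))
c=max(cv2.findContours(m,0,2)[0],key=cv2.contourArea); (u,v),R=cv2.minEnclosingCircle(c); M=cv2.moments(c)
print("coaster",u,v,R,M['m10']/M['m00'],M['m01']/M['m00'],onplane("top",(M['m10']/M['m00'],M['m01']/M['m00']),.104),onplane("top",(u,v),.104))
q=quat(.178,-1)
r.move_linear([.6126,.0911,.31],q,feed=.1)
print(r.move_linear([.6126,.0911,.224],feed=.06,stop_force=12),r.get_position())
effector.clamp(25); print("w",r.get_width()*.088,r.get_grasp_force(),r.get_position(),r.get_contact_force())
p=r.get_position()
print(r.move_linear([p[0],p[1],p[2]+.005],feed=.03,stop_force=15),r.get_contact_force(),r.get_position(),r.get_t())
E
```

```text
coaster 348.004150390625 234.2820281982422 19.581153869628906 347.9170363797693 234.28645371191953 [ 0.54340501 -0.18559722] [ 0.54341044 -0.18579649]
False [0.61282578 0.09110249 0.22442391]
w 0.03781708337086799 24.999957382678986 [0.61259356 0.091156   0.2239893 ] [ 0.33722939  0.47084971 -0.26344635]
False [-0.24140331  0.67823448 -1.6288813 ] [0.61268137 0.09114489 0.22920763] 5.6667
```

Grip is firm: 38 mm width, and the 1.6 N weight is on the tool. I slide it along the slot.

```bash
python3 - <<'E'
from h import *
p=r.get_position()
print(r.move_linear([.5290,.0757,p[2]],feed=.05,stop_force=10),r.get_position(),r.get_contact_force(),r.get_width()*.088,r.get_t())
cv2.imwrite("pics/s2.png",np.hstack([grab_frame("side")[150:360,240:460,::-1],grab_frame("top")[150:360,90:320,::-1]]))
E
```

```text
False [0.52924464 0.07574845 0.22921958] [ 0.96239393  0.03056133 -1.93832015] 0.03775202127314194 7.5167
```

View pics/s2.png

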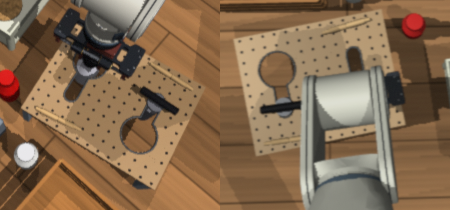

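```bash
python3 - <<'E'
from h import *
p=r.get_position()
st=r.move_linear([p[0],p[1],.395],feed=.08,stop_force=8); print(st,r.get_position(),r.get_contact_force(),r.get_width()*.088)
if not st:
    print(r.move_linear([.5435,-.1857,.395],feed=.12,stop_force=10),r.get_position(),r.get_t())
    m=camera_model("wrist"); cv2.imwrite("pics/w3.png",grab_frame("wrist")[:,:,::-1]); np.save("m3.npy",m,allow_pickle=True)
    cv2.imwrite("pics/s3.png",grab_frame("side")[:,:,::-1])
E
```

```text
False [0.5290381  0.07571553 0.39460572] [ 0.33202967  0.12026085 -1.33297676] 0.03772894506230075
False [ 0.54351691 -0.18528024  0.39502002] 12.175
```

View pics/w3.png

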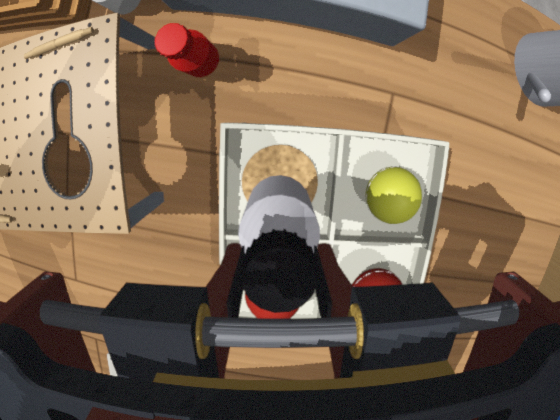

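View pics/s3.png

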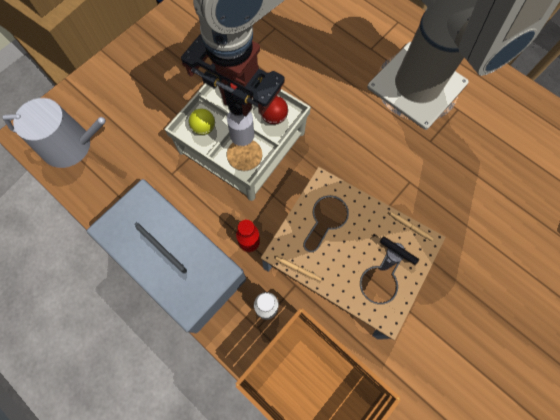

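The wrist view shows the coaster from x=243 to 317, with its top edge at (280,144) and the bottle held upright above it. I check the centre from this view, then lower.

```bash
python3 - <<'E'
from h import *
m=np.load("m3.npy",allow_pickle=True).item()
a,b,t=[onplane("wrist",p,.104,m) for p in((242.5,180),(317.5,180),(280,144))]
u=np.array([np.cos(.178),np.sin(.178)]); c=t-.045*u; print(a,b,(a+b)/2,np.linalg.norm(a-b),"c",c)
c=np.array([.5434,-.1857])*.5+c*.5; print(c)
assert np.linalg.norm(c-[.5434,-.1857])<.008
r.move_linear([c[0],c[1],.32],feed=.1,stop_force=10)
print(r.move_linear([c[0],c[1],.299],feed=.02,stop_force=3),r.get_position(),r.get_contact_force())
E
```

```text
[ 0.54010223 -0.14379309] [ 0.55577093 -0.23028848] [ 0.54793658 -0.18704078] 0.08790312602236726 c [ 0.54495509 -0.18749516]
[ 0.54417754 -0.18659758]
True [ 0.54409048 -0.18653802  0.30275671] [0.95510248 0.17117987 2.96630753]
```

Contact came at the expected height of 0.303, so I release and retreat.

```bash
python3 - <<'E'
from h import *
effector.ungrasp(); r.sleep(.3)
p=r.get_position(); print(p,r.move_linear([p[0],p[1],.42],feed=.1,stop_force=10),r.get_contact_force())
r.move_linear([.5,.1,.42],feed=.2); print(r.get_t())
m=camera_model("top")
s=grab_frame("side")[60:260,160:330,::-1]; t=grab_frame("top")[150:350,300:460,::-1]
cv2.imwrite("pics/end.png",cv2.resize(np.hstack([s,t]),None,fx=2,fy=2))
E
```

```text
[ 0.54355039 -0.18635991  0.30223178] False [ 0.42057438 -0.17547084 -0.46891297]
18.1083
```

View pics/end.png

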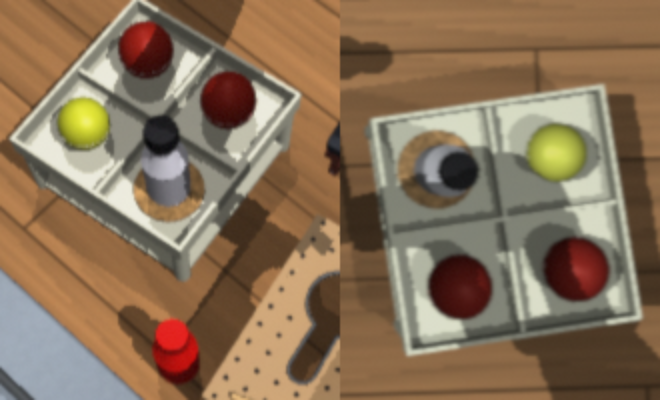

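The bottle stands upright at the coaster's centre; the cap's offset in the top view matches perspective.

```bash
python3 -c "
from bench import *
print(order.finish_job())"
```

```text
the job is handed in; nothing more can be done
None
```

The aluminium bottle was slid to the wide end of its slot, lifted out and stood upright on the cork coaster; the pump was left hanging, and the job was handed in after about 18 s of robot time.

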